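Sweep used ink cups off the work rest into the waste tray

TASK

Clear up after the session: with the closed fingers, sweep the three used steel ink cups across the work rest and off its edge into the open steel waste tray beside it, so that all three lie in the tray. Only push the cups along the surface, never pick them up, and leave the two ink bottles on the rest and the other things around standing where they are.

Things in the scene. Friction and masses are not known exactly. Their poses are not given: they have to be found in the camera images.
- rest: black work rest, a fixed flat board on feet with a paper design sheet on it: 300 mm along its own x, 280 mm along its own y, flat top 50 mm above the table with no lip; origin at table height under its centre. The three cups and two bottles stand on it about 50 mm apart along its x, and anywhere within 75 mm of its centre line along its y, so each can be swept straight along y past the others
- tray: open steel waste tray, fixed on the table along one of the two y edges of the work rest (at +y or at -y of the rest, it varies): 300 mm along its x, 140 mm along its y (same axes as the rest), 30 mm high, walls 3 mm, floor 3 mm; origin at the centre of its underside, 195 mm from the rest's centre; it is tucked 15 mm under the edge of the rest, so what is pushed over that edge drops into it
- case: closed black instrument case, fixed, same outline as the tray, 30 mm high, along the opposite edge of the rest; nothing goes there; origin at the centre of its underside
- cup1: used ink cup 1: round open steel cup with a flat bottom, 30 mm across, 20 mm high, about 35 g (varies), standing loose on the work rest; origin at the centre of its underside, z up
- cup2: used ink cup 2: round open steel cup with a flat bottom, 30 mm across, 20 mm high, about 35 g (varies), standing loose on the work rest; origin at the centre of its underside, z up
- cup3: used ink cup 3: round open steel cup with a flat bottom, 30 mm across, 20 mm high, about 35 g (varies), standing loose on the work rest; origin at the centre of its underside, z up
- ink1: ink bottle 1, to be left alone: white bottle with a black cap, 26 mm across, 44 mm high, about 60 g, standing loose on the work rest among the cups; origin at the centre of its underside
- ink2: ink bottle 2, to be left alone: white bottle with a black cap, 26 mm across, 44 mm high, about 60 g, standing loose on the work rest among the cups; origin at the centre of its underside
- salve: salve jar, bystander, 70 mm across, 50 mm high, on the table to the left; origin at the centre of its underside
- spray: spray bottle, bystander, 60 mm across, 150 mm high, on the table to the right; origin at the centre of its underside
- taperoll: roll of tape lying flat, bystander, 90 mm across, 20 mm high, on the table to the right; origin at the centre of its underside
- pen: pen-shaped tattoo machine lying on the table to the left, bystander, about 130 mm long along its x, 32 mm thick; origin at table height under its rear end
Not all that is in view belongs to the job. Leave any pink look-alike of the cup1 alone. What is shaped like the cup2 but orange is not meant.

How it is judged (in metres and radians):
At the end, for the whole second after the job is handed in: All three cups lie at rest inside the waste tray (underside centre within its walls, at most 32 mm above the table), and both ink bottles still stand upright (within 0.2 rad) and within 15 mm of where they were (x of cup1 in the frame of tray between -0.147 and 0.147 m and y of cup1 in the frame of tray between -0.067 and 0.067 m and z of each of cup1, cup2, cup3 in the frame of tray below 0.032 m and linear speed of each of cup1, cup2, cup3 below 0.02 m/s and x of cup2 in the frame of tray between -0.147 and 0.147 m and y of cup2 in the frame of tray between -0.067 and 0.067 m and x of cup3 in the frame of tray between -0.147 and 0.147 m and y of cup3 in the frame of tray between -0.067 and 0.067 m and distance of each of ink1, ink2 from where it was at the start of the episode below 0.015 m and angle between each of ink1, ink2's own z axis and vertical below 0.2 rad); the robot touches nothing.
It fails at once if a cup is lifted more than 10 mm off the work rest (z of any of cup1, cup2, cup3 in the frame of rest above 0.06 m).
It fails at once if an ink bottle is knocked over, or pushed more than 15 mm (distance of any of ink1, ink2 from where it was at the start of the episode above 0.015 m or angle between any of ink1, ink2's own z axis and vertical above 0.4 rad).
It fails at once if another thing on the table is moved more than 20 mm (distance of any of salve, spray, taperoll, pen from where it was at the start of the episode above 0.02 m).
It also fails if it takes over 54 s, if anything falls off the work surface, if the arm or the gripper's body presses on something with over 40 N, if the wrist force passes 120 N, or if a joint passes its speed limit or range.

ROBOT

A 6-joint arm with a two-finger parallel gripper is mounted at the origin on the work surface. World frame = base frame: x ahead of the robot, y to its left, z up, the work surface at z = 0. Lengths are in mm, angles in rad, forces in N, time in s.
With the tool pointing down it reaches from about 300 to 775 mm from the base axis. Payload 14.6 kg.
Tool frame: the origin (TCP) lies midway between the tips of the shut fingers; the grasp point (between the pads) lies 19 mm behind it (pinch_z is the distance from the TCP to the grasp point, in mm); z points along the fingers, y is the direction in which the jaws open and shut (so a half turn about z gives the same grasp; the last joint's range is limited). The gripper opens to 94 mm and grips with 3 to 60 N. Pads are 16 mm wide; open, the fingers measure 119 mm over their backs; the gripper's body (75 mm by 177 mm) begins 78 mm behind the grasp point.
Start: joints at [-1.233, 0.3, 1.521, -0, 1.321, -0.067], TCP at [216.601, -505.542, 205.446] pointing down, gripper open.
Joint ranges: [-3.03, 3.03], [-0.79, 2.21], [0.23, 2.52], [-1.04, 4.18], [0, 3.07], [-2.55, 2.55]. Speed limits (rad/s): [2.22, 2.22, 2.57, 3.14, 3.14, 3.14].

INTERFACE

Orientations are given as [roll, pitch, yaw] about the fixed x, y, z axes, in that order (R = Rz(yaw) Ry(pitch) Rx(roll)).
In Python, from cell import read_state, camera, sign_off, pinch_z gives the robot as it stands. The module is installed in compiled form; this text tells all that it offers.
- The arm moves only by the tool servo_tool, never from a script. Its argument "series" is a list of rows, each a list of 6 numbers: the shift along the tool's x, y, z in cm, then the turn, a rotation vector about the tool's x, y, z in rad. In form: [[tx, ty, tz, rx, ry, rz], ...]. A call has exactly 10 rows; each row is the pose to reach, as a shift and turn from the pose commanded when the call began, along the tool's axes at that moment; what a row does not reach only later rows make up. A row lasts 1/12 s, in which the tool goes at most 41.7 mm and 7.16 degrees, less where a joint would pass 70% of its speed; a pose out of reach is approached as far as the arm can. A call with a gripper value outside its range is refused whole. "gripper" is the finger opening in cm, from 0 to 9.4, set as the call begins (left out, the last holds). The fingers move at their own pace and stop on an object; "grip_force" is the grip in N (left out, the last holds). Time passes only in rows, so rows that repeat a pose let the fingers close, or fill a call up. It gives the time, the measured TCP pose, the force and the opening at its end, in the units of the state.
- read_state(): the state, without advancing time (a new reading comes with each control period).
- camera(name): name is "scene" or "top" or "wrist"; returns a dict with "pixels" (384x512x3 uint8, red, green, blue), "fx", "fy", "cx", "cy" (pixels), "pose" (4x4, takes a point from camera to world coordinates); the wrist camera has in their place "mount" (4x4, takes a point from camera to tool coordinates, whose origin is the TCP and whose axes are the flange's). Camera axes: x right, y down, z forward; pixel columns grow to the right and rows downward; lengths in mm; the calibration is good to about 2 mm. A picture is of the moment at which its call begins: read the wrist's pose just before it. There is no depth.
- sign_off(): hands the job in, once; it reports no verdict.
The state is a dict: "clock": time; "joints": joint angles; "qd": joint speeds; "effort": joint torques, N m; "eef_pos": TCP position; "eef_rot": TCP orientation; "wrist_force": force on the tool from outside, world axes, zero at the start; "moment": the same for the moment, N m; "finger_gap": finger opening in mm.
Only numpy, scipy, OpenCV 4.12 (cv2) and the standard library are available. Lean on these libraries where they do the work, as an engineer would, in place of code of your own. Each camera call takes 0.05 s, during which the arm holds its last target.

## Working session

There is one attempt and no reset: what is moved stays moved. The work goes in short steps, Python scripts to look and compute and a tool call to move; the robot and the scene stay as the last step left them, time stands still between calls to the robot, and variables do not carry over. Pictures are saved under pics/ and viewed, and the job is handed in when it is done.

Besides the shell and the picture viewer there is one more tool, called after "Call:" as name(argument=value, ...) on one line, values as JSON. servo_tool: Moves the arm, as the interface text tells. Its arguments: {"type":"object","properties":{"series":{"type":"array"},"gripper":{"type":"number"},"grip_force":{"type":"number"}},"required":["series"]}

```bash
mkdir -p pics
python3 - <<'E'
from cell import *
import cv2,numpy as np,pickle
s=read_state();print(s)
d={}
for n in("top","scene"):
    c=camera(n);d[n]=c;cv2.imwrite(f"pics/{n}0.png",c["pixels"][:,:,::-1]);print(n,c["fx"],c["cx"],c["cy"],c["pose"])
pickle.dump(d,open("d0.pkl","wb"))
E
```

```text
{'clock': 0.0, 'joints': array([-1.23259646e+00,  3.00484800e-01,  1.52158756e+00,  1.16125883e-05,
        1.32070276e+00, -6.66166374e-02]), 'qd': array([-8.07820192e-04, -7.68907075e-05,  5.61556084e-04, -8.59915209e-04,
        9.00659851e-04, -4.36817240e-04]), 'effort': array([-1.61739157e-03, -5.31820428e+01, -3.52734804e+01,  7.07103079e-02,
        2.42884067e-02, -1.09568807e-04]), 'eef_pos': array([ 216.52058164, -505.29751448,  204.87607658]), 'eef_rot': array([-3.14041356e+00, -8.99368208e-05,  4.04813572e-01]), 'wrist_force': array([-0.10206369,  0.63203278,  0.49646327]), 'moment': array([ 0.01239564, -0.02494148,  0.02790596]), 'finger_gap': 93.7450012742613}
top 346.8320733106263 256.07401254960695 192.06992507089868 [[-2.83215344e-02 -9.98622341e-01  4.41736500e-02  4.56816676e+02]
 [-9.99514339e-01  2.88661546e-02  1.17401923e-02  3.35203749e+00]
 [-1.29991417e-02 -4.38196963e-02 -9.98954882e-01  1.01264431e+03]
 [ 0.00000000e+00  0.00000000e+00  0.00000000e+00  1.00000000e+00]]
scene 351.490752233009 254.20543697193202 194.25134629714142 [[ 7.42408891e-01  4.44772847e-01 -5.01005144e-01  1.02314352e+03]
 [ 6.69849930e-01 -5.05540878e-01  5.43810161e-01 -5.67930398e+02]
 [-1.14065869e-02 -7.39327759e-01 -6.73249103e-01  7.45152115e+02]
 [ 0.00000000e+00  0.00000000e+00  0.00000000e+00  1.00000000e+00]]
```

View pics/top0.png

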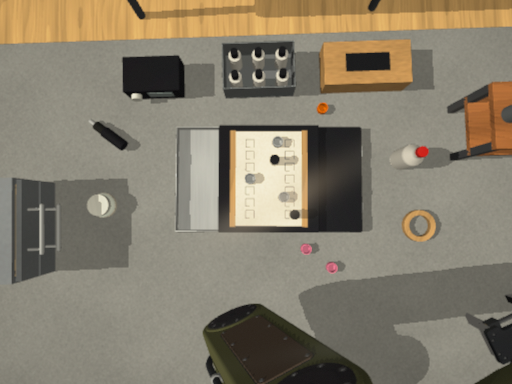

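View pics/scene0.png

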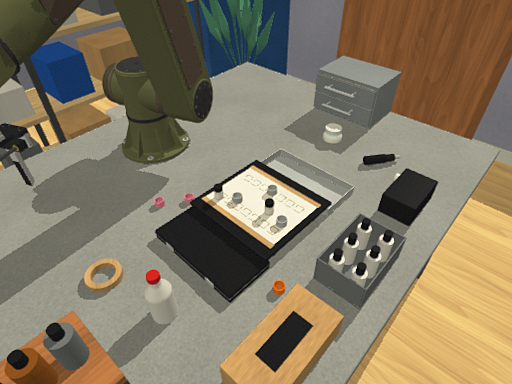

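The tray is on the world +y side (image left), around top px (197,180). The cups are near (279,142), (251,179) and (286,197), and the black-capped bottles near (275,160) and (295,215). I'll zoom in next.

Run:
```python
import cv2,pickle
d=pickle.load(open("d0.pkl","rb"))
a=d["top"]["pixels"][115:240,170:370,::-1]
cv2.imwrite("pics/topz.png",cv2.resize(a,None,fx=4,fy=4,interpolation=cv2.INTER_CUBIC))
a=d["scene"]["pixels"][145:300,150:360,::-1]
cv2.imwrite("pics/scz.png",cv2.resize(a,None,fx=3.8,fy=3.8,interpolation=cv2.INTER_CUBIC))
```

```text
(no output)
```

View pics/topz.png

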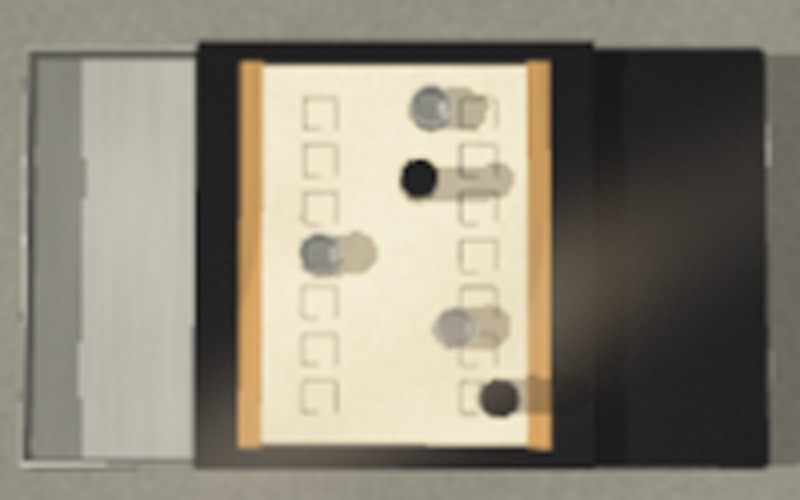

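View pics/scz.png

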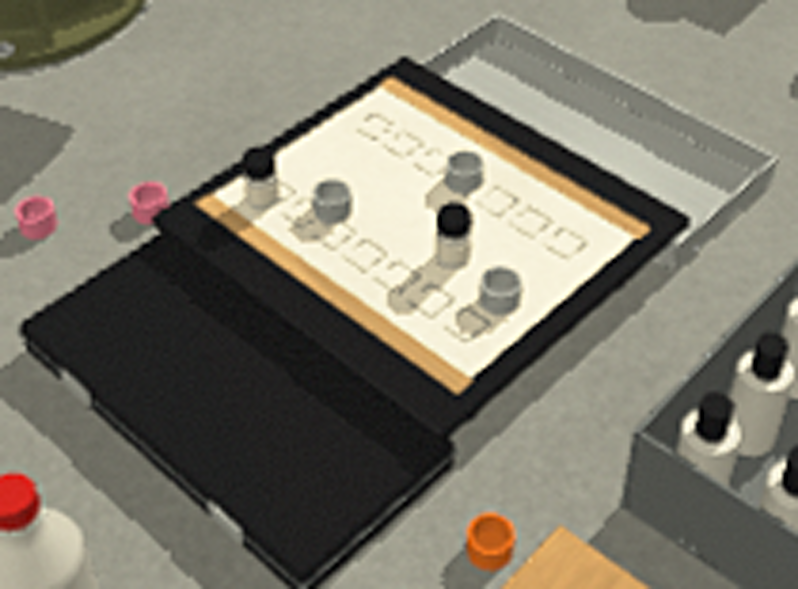

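```bash
cat > h.py <<'E'
import numpy as np
def ray(c,u,v,z):
    P=c["pose"];d=P[:3,:3]@np.array([(u-c["cx"])/c["fx"],(v-c["cy"])/c["fy"],1]);o=P[:3,3]
    return o+d*(z-o[2])/d[2]
E
python3 - <<'E'
import pickle;from h import *
d=pickle.load(open("d0.pkl","rb"));c=d["top"];e=d["scene"]
f=lambda u,v,z:ray(c,(u+.5)/4-.5+170,(v+.5)/4-.5+115,z)[:2].round(1)
g=lambda u,v,z:ray(e,(u+.5)/3.8-.5+150,(v+.5)/3.8-.5+145,z)[:2].round(1)
for n,u,v,z in[("c1",431,108,68),("c2",321,255,68),("c3",456,328,68),("i1",419,179,94),("i2",500,399,94),("TL",198,43,50),("TR",592,43,50),("BR",592,466,50),("BL",197,466,50),("tray",30,52,30),("trayb",25,466,30),("case",766,50,30),("caseb",766,466,30)]:print(n,f(u,v,z))
print('scene')
for n,u,v,z in[("cA",500,281,70),("cB",465,164,70),("cC",333,192,70),("i1",455,216,94),("i2",260,160,94),("L",158,222,50),("T",405,60,50),("R",688,222,50)]:print(n,g(u,v,z))
E
```

```text
c1 [635.3 -47.9]
c2 [536.5  30.3]
c3 [484.  -60.2]
i1 [583.1 -37. ]
i2 [435.6 -85.9]
TL [689.6 113. ]
TR [ 681.  -162.6]
BR [ 386.7 -152. ]
BL [394.2 120.7]
tray [691.7 236. ]
trayb [396.2 245. ]
case [ 676.7 -289.5]
caseb [ 381.9 -277.2]
scene
cA [638.5 -46.4]
cB [540.9  32.3]
cC [487.1 -57.3]
i1 [588.5 -36.4]
i2 [440.8 -86. ]
L [ 395.3 -153.6]
T [400.2 120.4]
R [694.4 109.9]
```

```bash
cat >> h.py <<'E'
from scipy.spatial.transform import Rotation as R
def to(p,yaw,cur=None):
    from cell import read_state
    s=read_state();Rc=R.from_euler("xyz",s["eef_rot"]);T=R.from_euler("xyz",[np.pi,0,yaw])
    t=Rc.inv().apply(np.array(p)-s["eef_pos"])/10;r=(Rc.inv()*T).as_rotvec()
    print("t",s["clock"],"pos",s["eef_pos"].round(1),s["eef_rot"].round(3),"F",s["wrist_force"].round(1));print("row",t.round(2),r.round(3))
E
python3 -c "
from h import *
to([636,-88,150],1.541)"
```

```text
t 0.1 pos [ 216.5 -505.3  204.9] [-3.141 -0.     0.405] F [-0.4  0.4  0.1]
row [ 54.99 -21.83   5.52] [-1.000e-03 -1.000e-03 -1.136e+00]
```

Call:
servo_tool(series=[[2,-0.8,0.2,0,0,-0.04],[5,-2,0.5,0,0,-0.1],[8,-3.2,0.8,0,0,-0.16],[11,-4.4,1.1,0,0,-0.22],[14,-5.6,1.4,0,0,-0.29],[17,-6.7,1.7,0,0,-0.35],[20,-7.9,2,0,0,-0.41],[23,-9.1,2.3,0,0,-0.47],[26,-10.3,2.6,0,0,-0.53],[29,-11.5,2.9,0,0,-0.6]], gripper=0)

```text
clock: 0.93
eef_pos: [438.7, -284.2, 176.1]
eef_rot: [-3.141, -0.0, 1.008]
wrist_force: [-0.0, -0.7, 0.5]
finger_gap: 31.0
```

```bash
python3 -c "
from h import *
to([636,-88,150],1.541)"
```

```text
t 0.9333 pos [ 438.7 -284.2  176.1] [-3.141 -0.     1.008] F [-0.  -0.7  0.5]
row [27.13  6.21  2.61] [-0.    -0.    -0.533]
```

Call:
servo_tool(series=[[3,0.7,0.3,0,0,-0.06],[6,1.4,0.6,0,0,-0.12],[9,2.1,0.9,0,0,-0.18],[12,2.8,1.2,0,0,-0.24],[15,3.4,1.5,0,0,-0.3],[18,4.1,1.8,0,0,-0.36],[21,4.8,2.1,0,0,-0.42],[24,5.5,2.4,0,0,-0.48],[26,6,2.6,0,0,-0.53],[27.1,6.2,2.6,0,0,-0.53]])

```text
clock: 1.77
eef_pos: [636.4, -88.2, 149.2]
eef_rot: [-3.14, -0.0, 1.539]
wrist_force: [-1.0, -0.5, -1.0]
finger_gap: 0.3
```

Run:
```python
from h import *
from cell import *
import cv2
to([636,-88,54],1.541)
for n in("top","wrist"):
    c=camera(n);cv2.imwrite(f"pics/{n}1.png",c["pixels"][:,:,::-1])
```

```text
t 1.7667 pos [636.4 -88.2 149.2] [-3.14  -0.     1.539] F [-1.  -0.5 -1. ]
row [ 0.01 -0.03  9.52] [-0.001 -0.    -0.002]
```

View pics/wrist1.png

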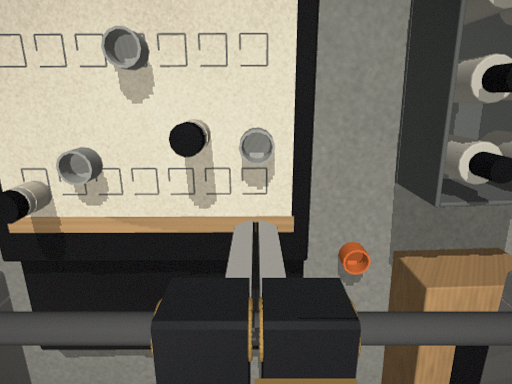

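View pics/top1.png

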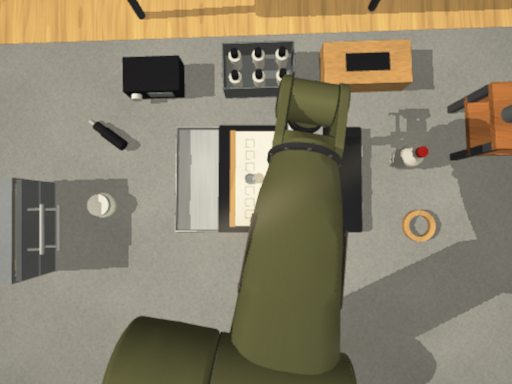

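The wrist view shows the closed fingertips at (255,222), in line with cup 1 at (257,145). The bottle cap at (188,138) is clear to the side. I'll check all the positions with wrist rays.

Run:
```python
from h import *
from cell import *
s=read_state();c=camera("wrist")
T=np.eye(4);T[:3,:3]=R.from_euler("xyz",s["eef_rot"]).as_matrix();T[:3,3]=s["eef_pos"]
c["pose"]=T@c["mount"]
for n,u,v,z in[("c1",257,143,70),("c2",123,45,70),("c3",75,165,70),("i1",187,138,94),("i2",6,209,94)]:print(n,ray(c,u,v,z).round(1))
to([636,-88,54],1.541)
```

```text
c1 [639.1 -45.   70. ]
c2 [540.8  32.6  70. ]
c3 [486.7 -57.7  70. ]
i1 [587.5 -36.   94. ]
i2 [439.6 -86.2  94. ]
t 1.9167 pos [635.3 -90.2 150.1] [-3.141  0.     1.534] F [0.3 0.1 0.4]
row [0.22 0.07 9.61] [-0.001  0.    -0.007]
```

Call:
servo_tool(series=[[0,0.1,1.5,0,0,0],[0,0.2,3,0,0,0],[0,0.2,4.5,0,0,0],[0,0.2,6,0,0,0],[0,0.2,7.5,0,0,0],[0,0.2,8.5,0,0,0],[0,0.2,9.2,0,0,0],[0,0.2,9.5,0,0,0],[0,0.2,9.5,0,0,0],[0,0.2,9.5,0,0,0]])

```text
clock: 2.75
eef_pos: [637.7, -90.5, 56.2]
eef_rot: [3.141, 0.0, 1.534]
wrist_force: [-0.2, -0.2, -0.8]
finger_gap: 0.6
```

Run:
```python
from h import *
from cell import *
import cv2
to([643.4,127,54],1.541)
c=camera("wrist");cv2.imwrite(f"pics/w2.png",c["pixels"][:,:,::-1])
```

```text
t 2.75 pos [637.7 -90.5  56.2] [3.141 0.    1.534] F [-0.2 -0.2 -0.8]
row [21.75 -0.23  0.21] [ 0.001  0.    -0.007]
```

View pics/w2.png

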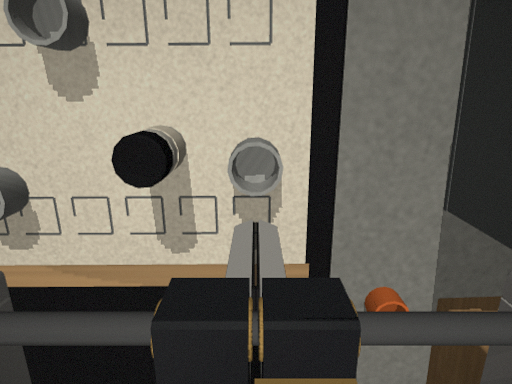

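Cup 1 at (256,165) is centred on the fingers at x≈255. I'll start pushing.

Call:
servo_tool(series=[[0.7,0,0.1,0,0,0],[1.4,0,0.1,0,0,0],[2,0,0.1,0,0,0],[2.6,0,0.1,0,0,0],[3.3,0,0.1,0,0,0],[4,0,0.1,0,0,0],[4.7,0,0.1,0,0,0],[5.4,0,0.1,0,0,0],[6.1,0,0.1,0,0,0],[6.8,0,0.1,0,0,0]])

```text
clock: 3.63
eef_pos: [640.0, -21.5, 54.5]
eef_rot: [-3.142, -0.0, 1.535]
wrist_force: [-0.2, -1.3, 0.4]
finger_gap: 0.2
```

Run:
```python
from h import *
from cell import *
import cv2
to([643.4,127,54],1.541)
c=camera("wrist");cv2.imwrite(f"pics/w3.png",c["pixels"][:,:,::-1])
```

```text
t 3.6333 pos [640.  -21.5  54.5] [-3.142 -0.     1.535] F [-0.2 -1.3  0.4]
row [14.85 -0.19  0.05] [-0.    -0.    -0.006]
```

View pics/w3.png

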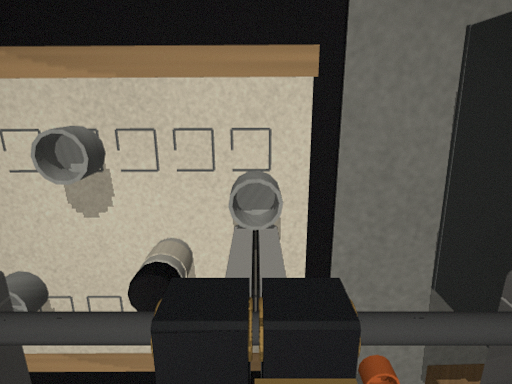

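Call:
servo_tool(series=[[0.7,0,0,0,0,0],[1.5,0,0,0,0,0],[2.3,0,0,0,0,0],[3.1,0,0,0,0,0],[3.9,0,0,0,0,0],[4.7,-0.1,0,0,0,0],[5.5,-0.1,0,0,0,0],[6.3,-0.1,0,0,0,0],[7.1,-0.1,0,0,0,0],[7.9,-0.1,0,0,0,0]])

```text
clock: 4.52
eef_pos: [641.8, 57.6, 54.4]
eef_rot: [-3.142, -0.0, 1.535]
wrist_force: [0.5, 0.6, -0.8]
finger_gap: 0.9
```

Call:
servo_tool(series=[[0.7,0,0,0,0,0],[1.4,0,0,0,0,0],[2.1,0,0,0,0,0],[2.8,0,0,0,0,0],[3.5,0,0,0,0,0],[4.2,0,0,0,0,0],[4.9,0,0,0,0,0],[5.6,0,0,0,0,0],[6.3,0,0,0,0,0],[6.9,0,0,0,0,0]])

```text
clock: 5.35
eef_pos: [644.3, 126.5, 54.4]
eef_rot: [-3.142, -0.0, 1.535]
wrist_force: [0.4, -0.4, -0.3]
finger_gap: 0.2
```

Run:
```python
from h import *
from cell import *
import cv2
to([538,-10,54],1.541)
c=camera("wrist");cv2.imwrite(f"pics/w4.png",c["pixels"][:,:,::-1])
c=camera("scene");cv2.imwrite(f"pics/s4.png",c["pixels"][:,:,::-1])
```

```text
t 5.35 pos [644.3 126.5  54.4] [-3.142 -0.     1.535] F [ 0.4 -0.4 -0.3]
row [-14.03 -10.13   0.04] [-0.    -0.    -0.006]
```

View pics/w4.png

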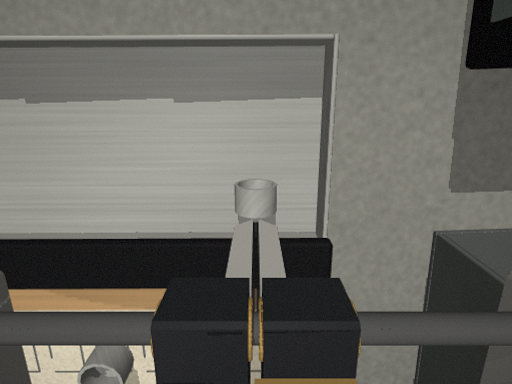

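View pics/s4.png

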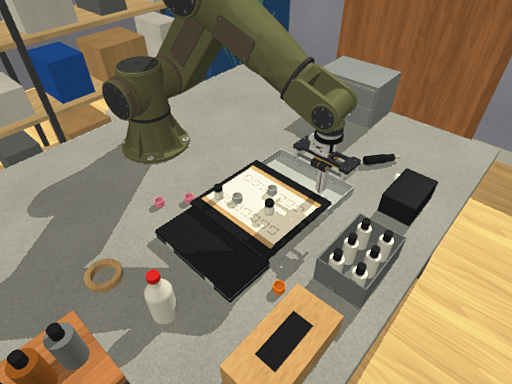

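Cup 1 is tipping into the tray in front of the fingertips, at wrist (256,198). Next I'll lift and move to cup 2's lane.

Call:
servo_tool(series=[[0,0,-2.5,0,0,0],[0,0,-5.5,0,0,0],[-0.5,-0.4,-8,0,0,0],[-2.5,-1.8,-9,0,0,0],[-5,-3.6,-9,0,0,0],[-7.5,-5.4,-9,0,0,0],[-10,-7.2,-9,0,0,0],[-12.5,-9,-9,0,0,0],[-13.7,-9.9,-9,0,0,0],[-14,-10.1,-9,0,0,0]])

```text
clock: 6.28
eef_pos: [537.2, -12.5, 144.8]
eef_rot: [3.141, 0.0, 1.533]
wrist_force: [0.2, 0.0, 0.2]
finger_gap: 0.5
```

Run:
```python
from h import *
from cell import *
import cv2
to([539,-12,54],1.541)
c=camera("wrist");cv2.imwrite(f"pics/w5.png",c["pixels"][:,:,::-1])
c=camera("scene");cv2.imwrite(f"pics/s5.png",cv2.resize(c["pixels"][130:280,170:370,::-1],None,fx=4,fy=4))
```

```text
t 6.2833 pos [537.2 -12.5 144.8] [3.141 0.    1.533] F [0.2 0.  0.2]
row [0.06 0.18 9.08] [ 0.     0.    -0.008]
```

View pics/w5.png

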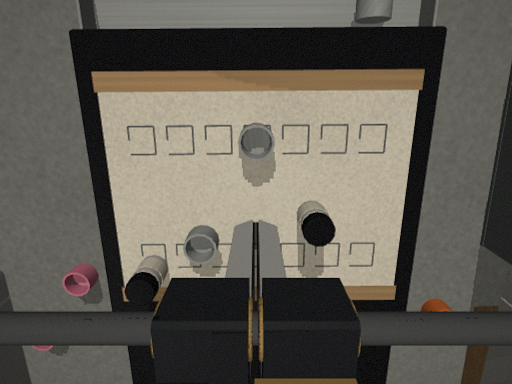

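View pics/s5.png

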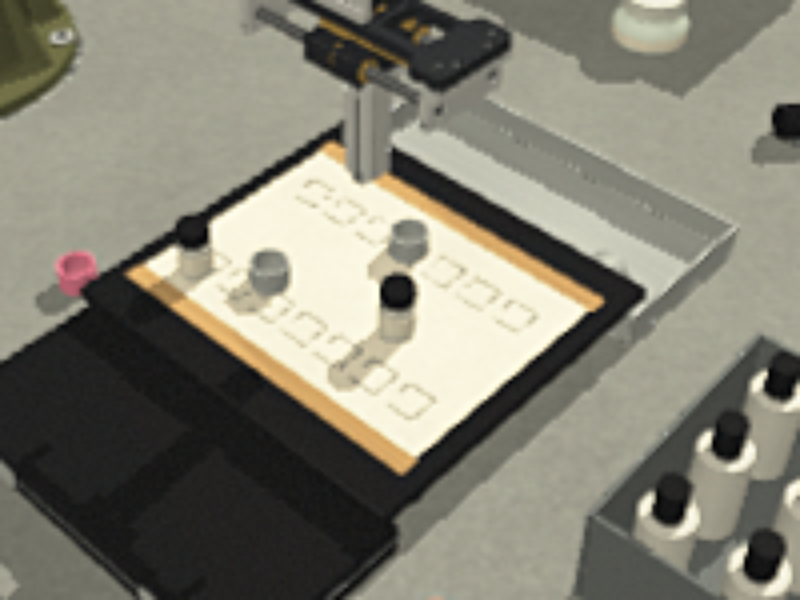

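Cup 1 is in the tray at wrist (375,10). Cup 2 at (257,140) lines up with the fingers.

Call:
servo_tool(series=[[0,0.1,1.5,0,0,0],[0,0.2,3,0,0,0],[0,0.2,4.5,0,0,0],[0,0.2,6,0,0,0],[0,0.2,7.5,0,0,0],[0,0.2,8.4,0,0,0],[0,0.2,8.9,0,0,0],[0,0.2,9,0,0,0],[0.4,0.2,9,0,0,0],[0.8,0.2,9,0,0,0]])

```text
clock: 7.22
eef_pos: [541.1, -2.3, 55.2]
eef_rot: [3.14, -0.0, 1.535]
wrist_force: [0.6, 0.6, 0.7]
finger_gap: 0.3
```

Run:
```python
from h import *
to([543.4,131,54.2],1.541)
```

```text
t 7.2167 pos [541.1  -2.3  55.2] [ 3.14  -0.     1.535] F [0.6 0.6 0.7]
row [13.33 -0.26  0.1 ] [ 0.001  0.    -0.006]
```

Call:
servo_tool(series=[[0.5,0,0.1,0,0,0],[1,0,0.1,0,0,0],[1.6,0,0.1,0,0,0],[2.3,0,0.1,0,0,0],[3,0,0.1,0,0,0],[3.7,0,0.1,0,0,0],[4.4,0,0.1,0,0,0],[5.1,-0.1,0.1,0,0,0],[5.8,-0.1,0.1,0,0,0],[6.5,-0.1,0.1,0,0,0]])

```text
clock: 8.05
eef_pos: [541.9, 63.1, 53.4]
eef_rot: [-3.142, -0.0, 1.535]
wrist_force: [-0.3, 0.1, 0.2]
finger_gap: 0.3
```

Call:
servo_tool(series=[[0.7,0,0,0,0,0],[1.4,0,0,0,0,0],[2.1,0,0,0,0,0],[2.8,0,0,0,0,0],[3.5,0,0,0,0,0],[4.2,0,0,0,0,0],[4.9,0,0,0,0,0],[5.6,0,0,0,0,0],[6.3,0,0,0,0,0],[6.9,0,0,0,0,0]])

```text
clock: 8.88
eef_pos: [544.4, 132.1, 53.4]
eef_rot: [-3.142, -0.0, 1.535]
wrist_force: [0.3, -0.2, -0.0]
finger_gap: 0.8
```

Run:
```python
from h import *
from cell import *
import cv2
to([485,-102,145],1.541)
c=camera("wrist");cv2.imwrite(f"pics/w6.png",c["pixels"][:,:,::-1])
```

```text
t 8.8833 pos [544.4 132.1  53.4] [-3.142 -0.     1.535] F [ 0.3 -0.2 -0. ]
row [-23.61  -5.1   -9.16] [-0.    -0.    -0.006]
```

View pics/w6.png

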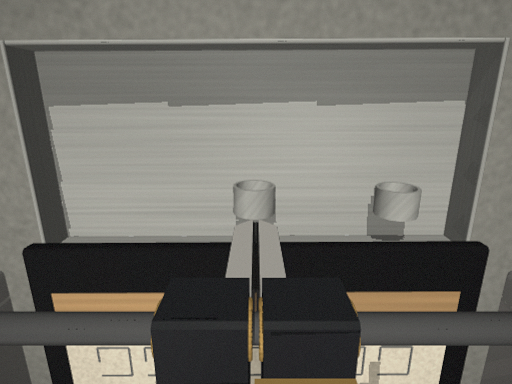

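Cup 2 has gone over the edge at (254,200), and cup 1 lies at (397,200). Next is cup 3.

Call:
servo_tool(series=[[0,0,-2.5,0,0,0],[0,0,-5.5,0,0,0],[-0.8,-0.2,-8,0,0,0],[-3.5,-0.8,-9.1,0,0,0],[-7,-1.5,-9.1,0,0,0],[-10.5,-2.3,-9.1,0,0,0],[-14,-3,-9.1,0,0,0],[-17.5,-3.8,-9.1,0,0,0],[-21,-4.5,-9.1,0,0,0],[-23.3,-5,-9.1,0,0,0]])

```text
clock: 9.77
eef_pos: [485.2, -102.2, 144.6]
eef_rot: [3.141, 0.0, 1.534]
wrist_force: [0.0, -0.2, -0.5]
finger_gap: 0.2
```

Run:
```python
from h import *
from cell import *
import cv2
to([485.5,-102,54],1.541)
c=camera("wrist");cv2.imwrite(f"pics/w7.png",c["pixels"][:,:,::-1])
c=camera("top");cv2.imwrite(f"pics/t7.png",cv2.resize(c["pixels"][115:240,170:370,::-1],None,fx=4,fy=4))
```

```text
t 9.7667 pos [ 485.2 -102.2  144.6] [3.141 0.    1.534] F [ 0.  -0.2 -0.5]
row [0.02 0.03 9.06] [ 0.     0.    -0.007]
```

View pics/w7.png

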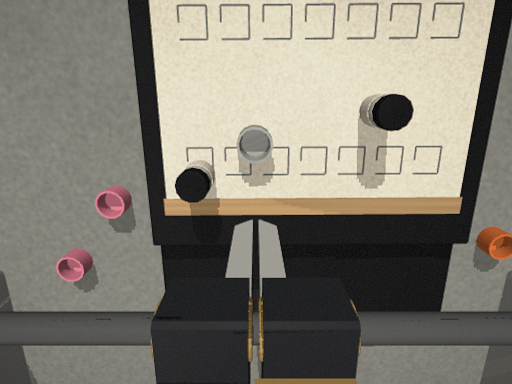

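View pics/t7.png

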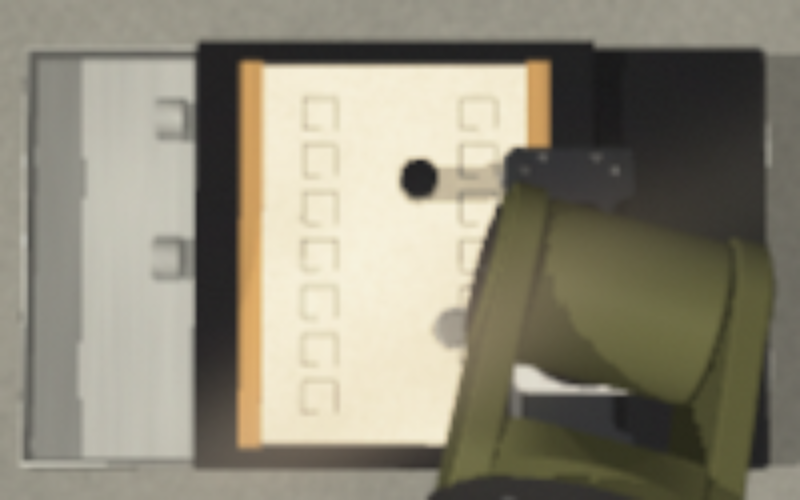

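Both cups lie in the tray at top-zoom (172,119) and (172,257). Cup 3 at wrist (255,143) is lined up, and bottle 2 at (193,183) is clear.

Call:
servo_tool(series=[[0,0,1.5,0,0,0],[0,0,3,0,0,0],[0,0,4.5,0,0,0],[0,0,6,0,0,0],[0,0,7.5,0,0,0],[0,0,8.4,0,0,0],[0,0,8.9,0,0,0],[0,0,9,0,0,0],[0.5,0,9,0,0,0],[1,0,9,0,0,0]])

```text
clock: 10.7
eef_pos: [486.9, -89.5, 55.1]
eef_rot: [3.141, 0.0, 1.534]
wrist_force: [0.1, -1.0, -0.6]
finger_gap: 0.5
```

Call:
servo_tool(series=[[0.7,0,0,0,0,0],[1.4,0,0,0,0,0],[2,0,0,0,0,0],[2.6,0,0,0,0,0],[3.3,0,0,0,0,0],[4,0,0,0,0,0],[4.7,0,0,0,0,0],[5.4,0,0,0,0,0],[6.1,0,0,0,0,0],[6.8,0,0,0,0,0]])

```text
clock: 11.53
eef_pos: [488.9, -21.1, 54.4]
eef_rot: [-3.141, -0.0, 1.535]
wrist_force: [-0.3, -0.1, 0.6]
finger_gap: 0.4
```

Run:
```python
from h import *
from cell import *
import cv2
to([492.5,132,54],1.541)
c=camera("wrist");cv2.imwrite(f"pics/w8.png",c["pixels"][:,:,::-1])
```

```text
t 11.5333 pos [488.9 -21.1  54.4] [-3.141 -0.     1.535] F [-0.3 -0.1  0.6]
row [15.31 -0.19  0.04] [-0.    -0.    -0.006]
```

View pics/w8.png

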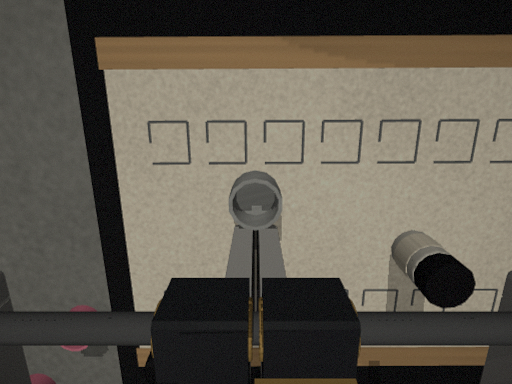

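Cup 3 at (255,200) is held centred on the fingers, so I'll carry on to the edge.

Call:
servo_tool(series=[[0.7,0,0,0,0,0],[1.5,0,0,0,0,0],[2.3,0,0,0,0,0],[3.1,0,0,0,0,0],[3.9,0,0,0,0,0],[4.7,-0.1,0,0,0,0],[5.5,-0.1,0,0,0,0],[6.3,-0.1,0,0,0,0],[7.1,-0.1,0,0,0,0],[7.9,-0.1,0,0,0,0]])

```text
clock: 12.42
eef_pos: [490.7, 58.0, 54.5]
eef_rot: [3.142, -0.0, 1.535]
wrist_force: [-0.2, -0.8, -0.6]
finger_gap: 0.4
```

Call:
servo_tool(series=[[0.7,0,0,0,0,0],[1.4,0,0,0,0,0],[2.1,0,0,0,0,0],[2.8,0,0,0,0,0],[3.5,0,0,0,0,0],[4.2,0,0,0,0,0],[4.9,0,0,0,0,0],[5.7,0,0,0,0,0],[6.5,0,0,0,0,0],[7.3,0,0,0,0,0]])

```text
clock: 13.25
eef_pos: [493.4, 131.0, 54.4]
eef_rot: [3.142, -0.0, 1.535]
wrist_force: [0.4, -0.6, 0.4]
finger_gap: 0.4
```

Call:
servo_tool(series=[[0,0,0,0,0,0],[0,0,-2,0,0,0],[0,0,-4.5,0,0,0],[0,0,-7,0,0,0],[-1.5,0,-9.5,0,0,0],[-4,0,-12,0,0,0],[-6,0,-13,0,0,0],[-7,0,-13,0,0,0],[-7,0,-13,0,0,0],[-7,0,-13,0,0,0]])

```text
clock: 14.08
eef_pos: [490.5, 60.3, 183.3]
eef_rot: [-3.14, -0.0, 1.534]
wrist_force: [-0.0, 0.3, 0.1]
finger_gap: 0.4
```

Run:
```python
from h import *
from cell import *
import cv2
to([492.5,132,54],1.541)
c=camera("wrist");cv2.imwrite(f"pics/w9.png",c["pixels"][:,:,::-1])
c=camera("scene");cv2.imwrite(f"pics/s9.png",cv2.resize(c["pixels"][130:280,170:370,::-1],None,fx=4,fy=4))
```

```text
t 14.0833 pos [490.5  60.3 183.3] [-3.14  -0.     1.534] F [-0.   0.3  0.1]
row [ 7.18 -0.04 12.93] [-0.002 -0.    -0.007]
```

View pics/w9.png

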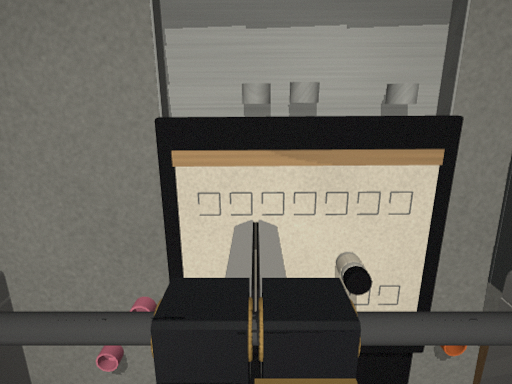

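View pics/s9.png

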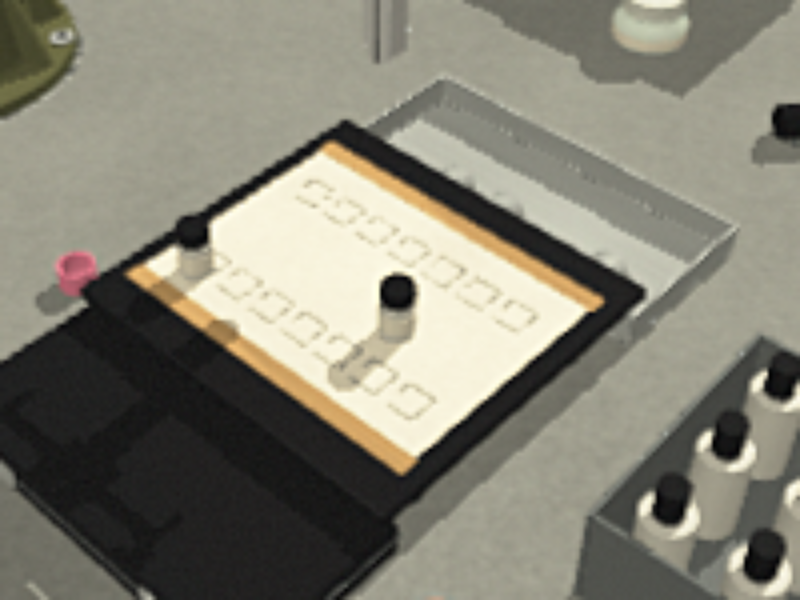

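All three cups are in the tray, at wrist (256,93), (304,92) and (401,93). Both bottles are standing. I'll do one settle-and-retreat, then compare before and after.

Call:
servo_tool(series=[[-3,0,-1,0,0,0],[-6,0,-2,0,0,0],[-9,0,-3,0,0,0],[-12,0,-3,0,0,0],[-15,0,-3,0,0,0],[-18,0,-3,0,0,0],[-21,0,-3,0,0,0],[-24,0,-3,0,0,0],[-26,0,-3,0,0,0],[-27,0,-3,0,0,0]])

```text
clock: 15.02
eef_pos: [481.1, -210.9, 213.3]
eef_rot: [-3.14, -0.001, 1.534]
wrist_force: [-0.3, -0.0, 0.1]
finger_gap: 0.4
```

Call:
servo_tool(series=[[-2,0,0,0,0,0],[-4,0,0,0,0,0],[-6,0,0,0,0,0],[-7,0,0,0,0,0],[-7,0,0,0,0,0],[-7,0,0,0,0,0],[-7,0,0,0,0,0],[-7,0,0,0,0,0],[-7,0,0,0,0,0],[-7,0,0,0,0,0]])

```text
clock: 15.85
eef_pos: [478.8, -279.1, 214.6]
eef_rot: [3.141, 0.0, 1.535]
wrist_force: [0.3, -0.1, -0.6]
finger_gap: 0.3
```

Run:
```python
from h import *
from cell import *
import cv2
c=camera("top");cv2.imwrite(f"pics/t10.png",cv2.resize(c["pixels"][115:240,170:370,::-1],None,fx=4,fy=4,interpolation=cv2.INTER_CUBIC))
c=camera("top");cv2.imwrite(f"pics/t10f.png",c["pixels"][:,:,::-1])
f=lambda u,v,z:ray(c,(u+.5)/4-.5+170,(v+.5)/4-.5+115,z)[:2].round(1)
print(f(187,119,18),f(187,257,18),f(156,119,18),read_state()["clock"],read_state()["eef_pos"])
```

```text
[642.2 125.9] [542.1 128.3] [642.8 148.4] 15.95 [ 478.69263927 -279.30662395  214.54693044]
```

View pics/t10.png

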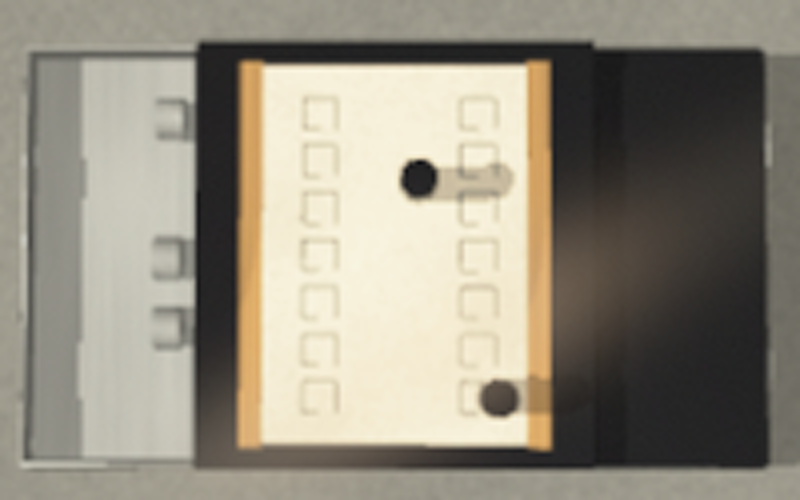

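View pics/t10f.png

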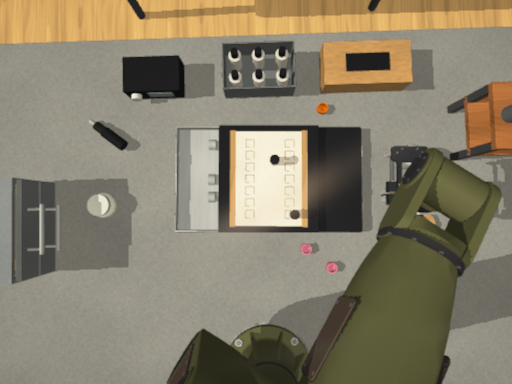

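```bash
python3 -c "
from cell import *
print(read_state()['wrist_force']);print(sign_off())"
```

```text
[-0.89241803  0.47374334 -0.12654949]
the job is handed in; nothing more can be done
None
```

I swept all three steel cups along the work rest with the closed fingers and off its +y edge into the waste tray. I handed the job in at about 16 s, with the arm pulled clear.

- **Cups:** The last top view shows all three lying on their sides inside the tray. Cups 1 and 2 did not move between the last two top views. Cup 3 has only one top view after it dropped, so I did not compare its position, but that view was about 2.5 s after the drop. Both ends of cup 1 measured about 10 to 35 mm beyond the rest's edge.
- **Bottles:** Both ink bottles stand upright at the same pixels as at the start.
- **Other things:** The salve jar, pen and the pink and orange look-alikes are where they were. In that last picture the arm hid the spray bottle and most of the tape roll. I could not check those two by eye, but the arm passed well above them.
- **Forces:** Wrist readings at the end of each move stayed under about 1.5 N.
- **Disagreement:** The scene and top cameras differed by 3–5 mm along x. I settled this with the wrist camera, whose positions agreed with the scene camera's to about 1 mm.

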